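# Top up the tin dispenser and cam it shut

## Task

Top up the coffee-tin dispenser: stack the thin tin from the counter and the medium tin from the wooden cradle flat in its slotted tube, in either order, on top of the tin already there, so that the top of the stack comes level with the black line round the tube. The medium tin stands on edge in the cradle, so first lay it flat on the counter, let go, and take it again across its rim. Only when both tins are in, swing the cam handle clockwise a full quarter turn to draw the gate tight; leave the thick tin, tamper, cup and jug where they stand.

Things in the scene. Friction and masses are not known exactly. Their poses are not given: they have to be found in the camera images.
- tube_floor (a point): Centre of the tube's floor, 12 mm above the counter. Upright aluminium tube, inside diameter 60 mm, wall 3 mm, rim 68 mm above this floor, of two half shells: fixed (-x side) and sliding gate (+x side, up to 8 mm out, cam open). Between them full-height open finger slots, 40 mm wide, on the +y and -y sides for fingers holding a tin along y. x: from fixed shell to gate and cam; z up.
- dispenser: Dispenser's dark steel base plate, fixed to the counter, 172 x 80 mm and 12 mm thick; origin on the counter under the tube's axis; axes as tube_floor. The plate runs from x = -44 to +128 mm and y = -40 to +40 mm; on it stand the tube and, on the +x side, the cam.
- tube_mark (a point): On the tube's axis at the height of the middle of the black line (3 mm broad, round both shells): 54 mm above tube_floor, 14 mm below the rim.
- tin_inside_mid (a point): Centre of the tin already lying flat on the tube floor: steel, 54 mm diameter, 16 mm thick. z is its axis.
- tin_thin_mid (a point): Centre of the thin tin: steel, 54 mm diameter, 16 mm thick, about 60 g, lying flat on the counter. z is its axis; both faces are alike and either may be up.
- tin_medium_mid (a point): Centre of the medium tin: steel, 54 mm diameter, 22 mm thick, about 85 g, both faces alike. z is its axis, which is level at the start: it stands on edge in the cradle, lowest point 6 mm and top 60 mm above the counter.
- tin_thick_mid (a point): Centre of the thick tin, left over: steel, 54 mm diameter, 30 mm thick, lying flat on the counter. Not needed. It may lie in either of the two places of the thin and thick tins.
- cradle: Dark wooden cradle fixed to the counter, 39 x 70 mm, its highest part 20 mm high; origin under its centre, z up. Its slot (27 mm wide) runs along its y; the axis of the tin in it lies along its x. Above 20 mm the tin is free all round.
- cam (a joint): Cam handle's turn, rad: 0 open, 1.571 fully closed; grows clockwise seen from above. It turns about point cam_axis, stays where it is left and resists with about 0.06 N m (1.5 N at the knob). Turning it slides the gate in by 8 mm over the quarter turn; at 1.571 the tube is closed tight.
- cam_axis (a point): Point on the cam's upright turning axis, on the base plate's top, 88 mm from the tube's axis along the dispenser's +x; its axes are those of tube_floor.
- cam_knob (a point): On the axis of the cam handle's upright round black knob, 49 mm above the counter: knob 16 mm diameter, from 25 to 59 mm above the counter, 42 mm from cam_axis. At joint 0 it lies towards the dispenser's +y from cam_axis; at 1.571 towards its +x. The knob does not spin on the handle; the flat steel handle below it has its top 32 mm above the counter.
- tamper: Steel coffee tamper standing on the counter, 54 mm diameter foot, 82 mm high; origin under its centre.
- cup: White cup, 68 mm across its rim, 58 mm high; origin under its centre.
- jug: Steel milk jug with a handle, 80 mm across, 100 mm high; origin under its centre.

How it is judged:
By the outcome, as a careful person would: the job done as asked, in the order asked, and still so for the second after the job is handed in, with the robot touching nothing.
It also fails if it takes over 72 s, if anything falls off the work surface, if the arm or the gripper's body presses on something with over 40 N, if the wrist force passes 120 N, or if a joint passes its speed limit or range.

## Robot

A 6-joint arm with a two-finger parallel gripper is mounted at the origin on the work surface. World frame = base frame: x ahead of the robot, y to its left, z up, the work surface at z = 0. Lengths are in mm, angles in rad, forces in N, time in s.
With the tool pointing down it reaches from about 300 to 775 mm from the base axis. Payload 14.6 kg.
Tool frame: the origin (TCP) lies at the very end of the fingers, on their centre line; the grasp point (between the pads) lies 19 mm behind it; z points along the fingers, y is the line along which they close (so a half turn about z gives the same grasp; the last joint's range is limited). The gripper opens to 94 mm and grips with 3 to 60 N. Pads are 16 mm wide; open, the fingers measure 119 mm over their backs; the gripper's body (75 mm by 177 mm) begins 78 mm behind the grasp point.
Start: joints at [-1.233, 0.3, 1.521, -0, 1.321, -0.067], TCP at [216.601, -505.542, 205.446] pointing down, gripper open.
Joint ranges: [-3.03, 3.03], [-0.79, 2.21], [0.23, 2.52], [-1.04, 4.18], [0, 3.07], [-2.55, 2.55]. Speed limits (rad/s): [2.22, 2.22, 2.57, 3.14, 3.14, 3.14].

## Interface

Orientations are given as [roll, pitch, yaw] about the fixed x, y, z axes, in that order (R = Rz(yaw) Ry(pitch) Rx(roll)).
In Python, from cell import manip gives the robot as it stands.
- The arm moves only by the tool servo_tool, never from a script. Its argument "motion" is a list that holds one entry, the list of rows, each a list of 7 numbers: the shift along the world's x, y, z as a fraction of full scale, then the turn, a rotation vector about the world's x, y, z as a fraction of full scale, then the closure, from 0 (fully open) to 1 (shut). In form: [[[x, y, z, rx, ry, rz, gripper], ...]]. A call has 1 to 10 rows; each row is the pose to reach, as a shift and turn from the pose commanded when the call began, turning the shorter way round; what a row does not reach only later rows make up. Full scale, the value 1, is 0.5 m for a shift and pi rad for a turn. A row lasts 1/10 s, in which the tool goes at most 50 mm and 8.59 degrees, less where a joint would pass 70% of its speed; a pose out of reach is approached as far as the arm can. A call with a number of a shift or a turn outside -1 to 1 is refused whole. A call with a gripper value outside its range is refused whole. The fingers move at their own pace and stop on an object; "newtons" is the grip in N (left out, the last holds). Time passes only in rows, so rows that repeat a pose let the fingers close. It gives the time, the measured TCP pose, the force, the opening and the grip force at its end, in the units of the state.
- manip.read_state(): the state, without advancing time (a new reading comes with each control period).
- manip.camera(name): name is "scene" or "top" or "wrist"; returns a dict with "frame" (400x640x3 uint8, red, green, blue), "range_z" (400x640 float32, mm along the optical axis (not along the pixel's ray), 0 where there is no reading), "vfov" (degrees; the focal length in pixels is half the picture's height over the tangent of half this angle, whatever the lens; pixels are square), "cx", "cy" (the principal point, pixels), "k1" (the pictures are not rectified: a ray, as slopes to the right and down, at radius r is drawn at 1 + k1 r^2 times it, then the intrinsics apply), "cam_to_world" (4x4, takes a point from camera to world coordinates). Camera axes: x right, y down, z forward; pixel columns grow to the right and rows downward; lengths in mm; the calibration is good to about 2 mm. A picture is of the moment at which its call begins.
- manip.sign_off(): hands the job in; it is judged then, once.
The state is a dict: "clock": time; "joints": joint angles; "qd": joint speeds; "effort": joint torques, N m; "eef_pos": TCP position; "eef_rot": TCP orientation; "wrist_force": force on the tool from outside, world axes, zero at the start; "moment": the same for the moment, N m; "finger_gap": finger opening in mm; "finger_force": force on a finger pad.
Only numpy, scipy, OpenCV 4.12 (cv2) and the standard library are available. Lean on these libraries where they do the work, as an engineer would, in place of code of your own. Each camera call takes 0.05 s, during which the arm holds its last target. There are 200 camera calls.

## Working session

There is one attempt and no reset: what is moved stays moved. The work goes in short steps, Python scripts to look and compute and a tool call to move; the robot and the scene stay as the last step left them, time stands still between calls to the robot, and variables do not carry over. Pictures are saved under pics/ and viewed, at most 10 in all, crops included, and the job is handed in when it is done.

Besides the shell and the picture viewer there is one more tool, called after "Request:" by a JSON object that holds its "api" and its "payload". servo_tool: Moves the arm, as the interface text tells. Its arguments: {"type":"object","properties":{"motion":{"type":"array"},"newtons":{"type":"number"}},"required":["motion"]}

```bash
mkdir -p pics; ls; cat > h.py <<'E'
import numpy as np, cv2
from cell import manip
def K(c):
    f=200/np.tan(np.radians(c["vfov"])/2); return f
def rays(c,uv):
    f=K(c); uv=np.atleast_2d(np.array(uv,float))
    M=np.array([[f,0,c["cx"]],[0,f,c["cy"]],[0,0,1]])
    p=cv2.undistortPoints(uv[:,None],M,np.array([c["k1"],0,0,0.]))[:,0]
    return np.c_[p,np.ones(len(p))]
def on_plane(c,uv,z):
    T=np.array(c["cam_to_world"]);d=rays(c,uv)@T[:3,:3].T;o=T[:3,3]
    return o+d*((z-o[2])/d[:,2])[:,None]
def cloud(c):
    v,u=np.mgrid[0:400,0:640];r=rays(c,np.c_[u.ravel(),v.ravel()])*c["range_z"].reshape(-1,1)
    T=np.array(c["cam_to_world"]);return (r@T[:3,:3].T+T[:3,3]).reshape(400,640,3)
def save(c,n): cv2.imwrite("pics/"+n,c["frame"][:,:,::-1])
E
python3 - <<'E'
from h import *
print(manip.read_state())
for n in("top","scene"):
    c=manip.camera(n);save(c,n+"0.png");np.savez(n+"0.npz",**c)
    print(n,c["vfov"],c["cx"],c["cy"],c["k1"],np.round(c["cam_to_world"],3).tolist(),(c["range_z"]>0).mean())
E
```

```text
pics
{'clock': 0.0, 'joints': array([-1.23257338e+00,  3.00439078e-01,  1.52159180e+00, -1.15072972e-05,
        1.32072438e+00, -6.66144598e-02]), 'qd': array([-1.61815981e-03,  1.40722187e-03, -2.29823340e-04, -4.11961781e-04,
        1.28743619e-04, -9.63885526e-05]), 'effort': array([-1.61739157e-03, -5.31820428e+01, -3.52734804e+01,  7.07103079e-02,
        2.42884067e-02, -1.09568807e-04]), 'eef_pos': array([ 216.52423893, -505.28802783,  204.89937091]), 'eef_rot': array([-3.14043189e+00, -6.62676773e-05,  4.04840225e-01]), 'wrist_force': array([ 0.22971896, -0.13783803, -1.01082443]), 'moment': array([ 0.0209319 ,  0.0029879 , -0.03431325]), 'finger_force': 0.0, 'finger_gap': 94.14260811440268}
top 47.61514227140651 313.68629099950044 197.22854838465554 -0.07534013926526624 [[-0.009, -0.992, 0.127, 467.968], [-1.0, 0.01, 0.007, 14.05], [-0.008, -0.127, -0.992, 1029.271], [0.0, 0.0, 0.0, 1.0]] 0.99593359375
scene 53.502119253905335 327.31831794610196 202.59689734174336 -0.09254816372413976 [[0.423, 0.62, -0.661, 1271.159], [0.906, -0.273, 0.324, -302.778], [0.02, -0.736, -0.677, 770.079], [0.0, 0.0, 0.0, 1.0]] 0.99596875
```

View pics/top0.png

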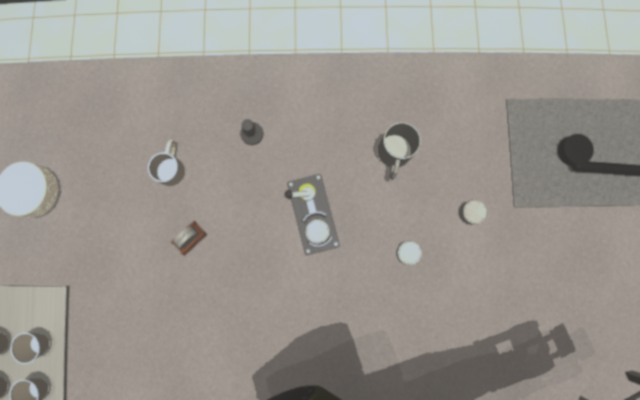

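View pics/scene0.png

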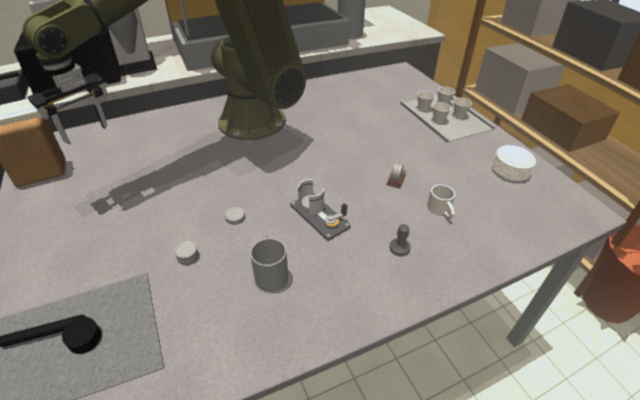

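The top view shows the tube near (317,232), the cam pivot near (307,190) with the knob at (290,194), two flat tins at (409,253) and (474,212), and the cradle with its tin at (187,237). The scene view agrees: the tin at (235,215) looks thinner than the one at (187,252).

```bash
python3 - <<'E'
from h import *
c=dict(np.load("top0.npz"));c={k:(v if v.ndim else float(v)) for k,v in c.items()}
P=cloud(c);F=c["frame"].astype(int)
hsv=cv2.cvtColor(c["frame"],cv2.COLOR_RGB2HSV)
Z=P[...,2];print("table z",np.median(Z[300:320,100:200]),np.median(Z[270:300,450:500]))
for n,(u,v),r in(("A",(409,253),16),("B",(474,212),16)):
    m=np.zeros(Z.shape,np.uint8);s=np.s_[v-r:v+r,u-r:u+r]
    m[s]=(Z[s]>8)
    k=(m>0)&(hsv[...,2]>0);h=np.percentile(Z[k],[10,50,90])
    g=np.zeros_like(m);g[s]=((Z[s]>h[1]-3))
    cnt=max(cv2.findContours(g,0,1)[0],key=cv2.contourArea);e=cv2.fitEllipse(cnt)
    print(n,h,e,on_plane(c,e[0],h[1]),P[k].mean(0))
# base plate: points at z 8..16 near
s=np.s_[165:265,275:350]
m=np.zeros(Z.shape,np.uint8);m[s]=(Z[s]>6)&(hsv[s][...,2]<130)|(Z[s]>20)
cnt=max(cv2.findContours(m,0,1)[0],key=cv2.contourArea);r=cv2.minAreaRect(cnt);b=cv2.boxPoints(r)
print("plate",r,on_plane(c,b,12).round(1).tolist())
# tube rim z~80
g=np.zeros_like(m);g[s]=(Z[s]>70)&(Z[s]<90);pt=P[g>0];print("rim",len(pt),pt.mean(0),pt.min(0),pt.max(0))
# cradle & tin
s=np.s_[215:260,165:212];pt=P[s].reshape(-1,3)
for lo,hi in((14,26),(45,66)):
    q=pt[(pt[:,2]>lo)&(pt[:,2]<hi)];rr=cv2.minAreaRect(q[:,:2].astype(np.float32));print(lo,len(q),q.mean(0),rr)
g=P[150:200,240:262];q=P[180:205,280:300].reshape(-1,3);q=q[q[:,2]>45];print("knob",q.mean(0),len(q))
for n,s in(("crop",np.s_[160:265,160:355]),):
    cv2.imwrite("pics/topcrop.png",cv2.resize(c["frame"][s][:,:,::-1],None,fx=4,fy=4,interpolation=2))
E
```

```text
table z 0.07323653232788274 -0.4428062548441858
A [12.66785008 15.19961856 17.39494858] ((409.4400939941406, 252.5880889892578), (22.428956985473633, 23.520145416259766), 94.28790283203125) [[ 471.18690092 -191.0116443    15.19961856]] [ 471.30230105 -190.69514168   15.09709466]
B [23.45936439 28.88251996 31.33001161] ((473.88763427734375, 211.4123077392578), (22.046173095703125, 22.55253791809082), 146.17137145996094) [[ 560.29587981 -336.1819468    28.88251996]] [ 558.3917238  -330.44234932   37.80484621]
plate ((310.67431640625, 214.65353393554688), (75.5595703125, 39.48680114746094), 75.0685806274414) [[630.9, 93.1, 12.0], [653.5, 6.1, 12.0], [487.5, -35.5, 12.0], [465.8, 49.8, 12.0]]
rim 92 [525.1375853   15.08140446  79.02492584] [486.76844075 -14.89074073  70.43292487] [558.39151841  43.64565971  83.52910449]
14 178 [506.1446076  297.44803308  18.76454031] ((509.1623840332031, 305.7591247558594), (39.70170974731445, 70.28157806396484), 40.61818313598633)
45 231 [509.9048612  304.6637912   55.35136591] ((509.19342041015625, 306.2808837890625), (22.730281829833984, 47.79368591308594), 40.99408721923828)
knob [592.53989702  72.2357431  118.50553377] 48
```

View pics/topcrop.png

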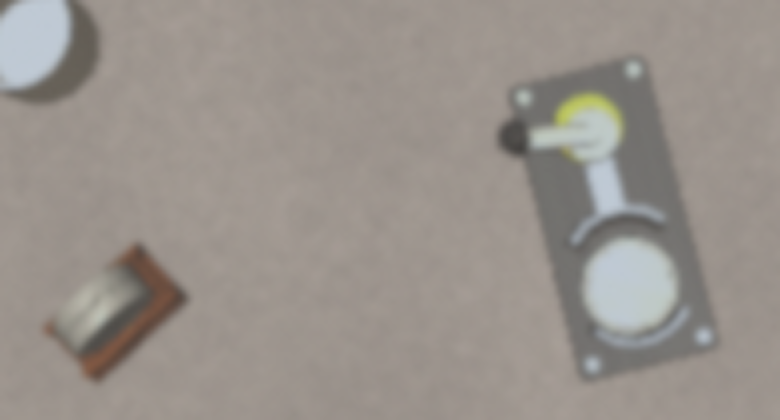

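Request:
{"api": "servo_tool", "payload": {"motion": [[[0.509, 0.629, -0.1, 0, 0, -0.049, 0], [0.509, 0.629, -0.1, 0, 0, -0.049, 0], [0.509, 0.629, -0.1, 0, 0, -0.049, 0], [0.509, 0.629, -0.1, 0, 0, -0.049, 0], [0.509, 0.629, -0.1, 0, 0, -0.049, 0], [0.509, 0.629, -0.1, 0, 0, -0.049, 0], [0.509, 0.629, -0.1, 0, 0, -0.049, 0], [0.509, 0.629, -0.1, 0, 0, -0.049, 0], [0.509, 0.629, -0.1, 0, 0, -0.049, 0], [0.509, 0.629, -0.1, 0, 0, -0.049, 0]]]}}

```text
clock: 1.1
eef_pos: [471.5, -189.9, 154.9]
eef_rot: [-3.141, 0.001, 0.254]
wrist_force: [-0.7, -0.1, -0.4]
finger_gap: 93.8
finger_force: 0.0
```

```bash
cat >> h.py <<'E'
def look(n,cam="wrist"):
    c=manip.camera(cam);save(c,n+".png");np.savez(n+".npz",**c);return c
def load(n):
    c=dict(np.load(n+".npz"));return {k:(v if v.ndim else float(v)) for k,v in c.items()}
def st():
    s=manip.read_state();print("t",round(s["clock"],2),"p",s["eef_pos"].round(1),"r",s["eef_rot"].round(3),"j",s["joints"].round(2),"F",s["wrist_force"].round(1),"gap",round(s["finger_gap"],1),"ff",round(s["finger_force"],1));return s
def disc(c,zt,R=27,tol=3):
    # centroid of level points at height zt -> ellipse -> ray
    P=cloud(c);m=(abs(P[...,2]-zt)<tol).astype(np.uint8);m=cv2.morphologyEx(m,2,np.ones((3,3)))
    for k in cv2.findContours(m,0,1)[0]:
        if cv2.contourArea(k)<500: continue
        q=on_plane(c,k[:,0].astype(float),zt)[:,:2].astype(np.float32)
        (x,y),r=cv2.minEnclosingCircle(q);e=cv2.fitEllipse(q)
        print("disc z",zt,"circ",round(x,1),round(y,1),round(r,1),"ell",np.round(e[0],1),np.round(e[1],1))
E
python3 - <<'E'
from h import *
st();c=look("w1");print(c["vfov"],np.round(c["cam_to_world"],2).tolist());disc(c,16)
E
```

```text
t 1.1 p [ 471.5 -189.9  154.9] r [-3.141e+00  1.000e-03  2.540e-01] j [-0.45  0.26  1.7  -0.    1.19  0.86] F [-0.7 -0.1 -0.4] gap 93.8 ff 0.0
66.69460500358493 [[0.25, -0.93, -0.28, 552.44], [-0.97, -0.24, -0.07, -167.74], [-0.0, 0.29, -0.96, 333.36], [0.0, 0.0, 0.0, 1.0]]
disc z 16 circ 469.0 -190.1 26.8 ell [ 468.5 -190. ] [51.3 52.2]
disc z 16 circ 575.1 25.6 19.1 ell [575.6  27.2] [19.3 40.7]
```

View pics/w1.png

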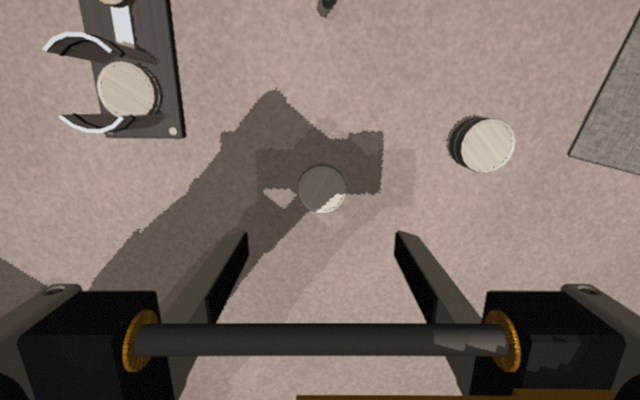

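The wrist view shows the thin tin at about (322,188), between the fingers' lines, with the tube at (128,90) and the thick tin at (487,145). The tin measures (470,-190) with a top at 16 mm and a diameter of about 53, in agreement with the top view, so I will descend and grip it.

Request:
{"api": "servo_tool", "payload": {"motion": [[[-0.003, 0, -0.08, 0, 0, 0, 0.1], [-0.003, 0, -0.16, 0, 0, 0, 0.1], [-0.003, 0, -0.24, 0, 0, 0, 0.1], [-0.003, 0, -0.28, 0, 0, 0, 0.1], [-0.003, 0, -0.303, 0, 0, 0, 0.1], [-0.003, 0, -0.303, 0, 0, 0, 0.1], [-0.003, 0, -0.303, 0, 0, 0, 1], [-0.003, 0, -0.303, 0, 0, 0, 1], [-0.003, 0, -0.303, 0, 0, 0, 1], [-0.003, 0, -0.303, 0, 0, 0, 1]]], "newtons": 20}}

```text
clock: 2.15
eef_pos: [469.9, -191.2, 4.6]
eef_rot: [3.141, -0.001, 0.251]
wrist_force: [0.3, -0.4, -0.7]
finger_gap: 55.8
finger_force: 0.0
```

Request:
{"api": "servo_tool", "payload": {"motion": [[[0, 0, 0, 0, 0, 0, 1], [0, 0, 0, 0, 0, 0, 1], [0, 0, 0, 0, 0, 0, 1], [0, 0, 0, 0, 0, 0, 1], [0, 0, 0, 0, 0, 0, 1]]]}}

```text
clock: 2.65
eef_pos: [469.9, -191.1, 4.5]
eef_rot: [3.141, -0.001, 0.251]
wrist_force: [-2.0, 0.6, 5.6]
finger_gap: 53.5
finger_force: 20.0
```

Request:
{"api": "servo_tool", "payload": {"motion": [[[0, 0, 0.1, 0, 0, 0, 1], [0, 0, 0.2, 0, 0, 0, 1], [-0.02, 0.08, 0.27, 0, 0, 0, 1], [-0.03, 0.16, 0.29, 0, 0, 0, 1], [-0.04, 0.24, 0.29, 0, 0, 0, 1], [-0.05, 0.32, 0.29, 0, 0, 0, 1], [-0.06, 0.4, 0.29, 0, 0, 0, 1], [-0.06, 0.4, 0.29, 0, 0, 0, 1], [-0.06, 0.4, 0.29, 0, 0, 0, 1], [-0.06, 0.4, 0.29, 0, 0, 0, 1]]]}}

```text
clock: 3.65
eef_pos: [439.7, 8.2, 148.9]
eef_rot: [3.141, 0.0, 0.25]
wrist_force: [0.4, -0.8, -0.6]
finger_gap: 53.5
finger_force: 20.0
```

```bash
python3 - <<'E'
from h import *
st();c=look("w2");disc(c,28)
P=cloud(c);Z=P[...,2]
m=(abs(Z-80)<3);q=P[m][:,:2];d=np.hypot(q[:,0]-520,q[:,1]-15);q=q[d<55];print("rim n",len(q),q.min(0),q.max(0))
np.save("rim.npy",q)
for zc,lo in((12,3),):
    m=((abs(Z-12)<4)).astype(np.uint8);q=P[m>0][:,:2].astype(np.float32)
    q=q[(abs(q[:,0]-560)<130)&(abs(q[:,1]-28)<90)];r=cv2.minAreaRect(q);print("plate",r,cv2.boxPoints(r).round(1).tolist())
q=P[(Z>54)&(Z<63)][:,:2];q=q[np.hypot(q[:,0]-593,q[:,1]-78)<30];print("knob",len(q),q.mean(0) if len(q) else 0)
E
```

```text
t 3.65 p [439.7   8.2 148.9] r [3.141 0.    0.25 ] j [-0.06  0.11  1.89 -0.    1.14  1.26] F [ 0.4 -0.8 -0.6] gap 53.5 ff 20.0
disc z 28 circ 518.5 15.0 27.2 ell [518.4  15. ] [51.9 53.2]
rim n 638 [484.74830241 -15.79978822] [558.42418093  45.34455982]
plate ((544.53125, 20.747875213623047), (143.06356811523438, 81.14399719238281), 14.056211471557617) [[465.29998779296875, 42.70000076293945], [485.0, -36.0], [623.7999877929688, -1.2000000476837158], [604.0999755859375, 77.5]]
knob 0 0
```

View pics/w2.png

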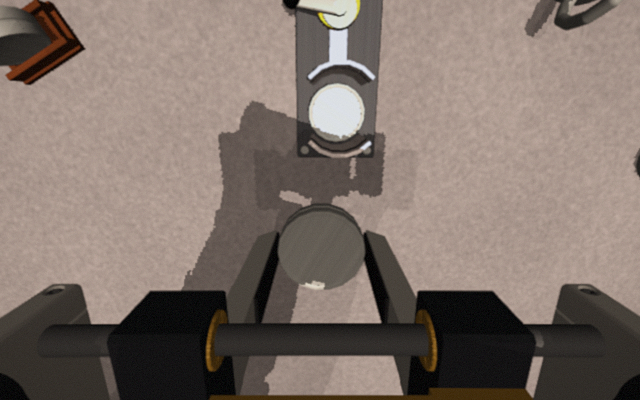

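The view shows the held tin at (320,247), centred in the fingers, and the tube at (337,110). The rim extents, plate edge and inside tin agree on a tube axis at about (518,14.5), with yaw 14.1°. I'll insert the tin 3 mm to the gate side.

Request:
{"api": "servo_tool", "payload": {"motion": [[[0.08, 0.007, 0, 0, 0, 0, 1], [0.163, 0.013, 0, 0, 0, -0.001, 1], [0.163, 0.013, 0, 0, 0, -0.001, 1], [0.163, 0.013, -0.06, 0, 0, -0.001, 1], [0.163, 0.013, -0.11, 0, 0, -0.001, 1], [0.163, 0.013, -0.13, 0, 0, -0.001, 1], [0.163, 0.013, -0.15, 0, 0, -0.001, 1], [0.163, 0.013, -0.165, 0, 0, -0.001, 1], [0.163, 0.013, -0.18, 0, 0, -0.001, 1], [0.163, 0.013, -0.18, 0, 0, -0.001, 1]]]}}

```text
clock: 4.7
eef_pos: [520.9, 15.4, 58.5]
eef_rot: [-3.141, 0.001, 0.248]
wrist_force: [0.6, -0.2, -0.8]
finger_gap: 53.2
finger_force: 20.0
```

Request:
{"api": "servo_tool", "payload": {"motion": [[[0, 0, -0.02, 0, 0, 0, 1], [0, 0, -0.04, 0, 0, 0, 1], [0, 0, -0.05, 0, 0, 0, 1], [0, 0, -0.051, 0, 0, 0, 1], [0, 0, -0.051, 0, 0, 0, 1]]]}}

```text
clock: 5.2
eef_pos: [521.1, 15.5, 33.4]
eef_rot: [-3.142, 0.0, 0.248]
wrist_force: [0.8, -0.4, -1.2]
finger_gap: 53.5
finger_force: 20.0
```

Request:
{"api": "servo_tool", "payload": {"motion": [[[0, 0, 0, 0, 0, 0, 0.35], [0, 0, 0, 0, 0, 0, 0.3], [0, 0, 0, 0, 0, 0, 0.3], [0, 0, 0.02, 0, 0, 0, 0.3], [0, 0, 0.06, 0, 0, 0, 0.3], [0, 0, 0.14, 0, 0, 0, 0.2], [-0.05, 0, 0.22, 0, 0, 0, 0.1], [-0.11, -0.02, 0.25, 0, 0, 0, 0], [-0.16, -0.03, 0.25, 0, 0, 0, 0], [-0.16, -0.03, 0.25, 0, 0, 0, 0]]]}}

```text
clock: 6.2
eef_pos: [439.5, 0.1, 159.8]
eef_rot: [3.141, -0.002, 0.247]
wrist_force: [-0.3, 0.3, -0.2]
finger_gap: 93.6
finger_force: 0.0
```

```bash
python3 - <<'E'
from h import *
st();c=look("w3");disc(c,44)
P=cloud(c);q=P.reshape(-1,3);q=q[np.hypot(q[:,0]-518,q[:,1]-15)<22];print("stack top",np.percentile(q[:,2],[5,50,95]))
Z=P[...,2]
s=np.hypot(P[...,0]-509,P[...,1]-306)<60
for lo,hi in((15,25),(30,65)):
    q=P[s&(Z>lo)&(Z<hi)][:,:2].astype(np.float32)
    if len(q)>5: print(lo,len(q),cv2.minAreaRect(q))
E
```

```text
t 6.2 p [4.395e+02 1.000e-01 1.598e+02] r [ 3.141e+00 -2.000e-03  2.470e-01] j [-0.08  0.1   1.87 -0.    1.17  1.24] F [-0.3  0.3 -0.2] gap 93.6 ff 0.0
disc z 44 circ 519.9 16.4 27.0 ell [520.   16.4] [52.2 53.2]
stack top [ 41.50144704  43.08680735 338.49847458]
15 1190 ((507.77801513671875, 305.96142578125), (40.01213073730469, 70.25628662109375), 42.69788360595703)
30 1536 ((509.0663146972656, 305.3764953613281), (24.066946029663086, 52.65727233886719), 42.89954376220703)
```

```bash
cat >> h.py <<'E'
from scipy.spatial.transform import Rotation as Ro
def pose(C,yaw,tilt,d): # tilt>0: tool points outward along u
    R=Ro.from_euler("z",yaw)*Ro.from_euler("y",-tilt)*Ro.from_euler("x",np.pi)
    return np.array(C)+d*R.as_matrix()[:,2],R
def delta(p,R):
    s=st();R0=Ro.from_euler("xyz",s["eef_rot"])
    print("shift",((p-s["eef_pos"])/500).round(3),"turn",((R*R0.inv()).as_rotvec()/np.pi).round(3),"target",p.round(1))
E
python3 - <<'E'
from h import *
C=[508.8,305.8,33];t=np.pi/4
p,R=pose(C,.731,t,-95);print(R.as_matrix().round(2));delta(p,R)
p2,_=pose(C,.731,t,5);print("approach",(p2-p)/500)
q,R2=pose([400,170,14],.731,-t,5);print("place",q,"turn",(R2*R.inv()).as_rotvec()/np.pi)
E
```

```text
[[ 0.53  0.67  0.53]
 [ 0.47 -0.74  0.47]
 [ 0.71  0.   -0.71]]
t 6.25 p [4.408e+02 3.000e-01 1.597e+02] r [ 3.141e+00 -2.000e-03  2.470e-01] j [-0.08  0.1   1.87 -0.    1.17  1.24] F [-1.3 -0.3  0.5] gap 93.9 ff 0.0
shift [ 0.036  0.521 -0.119] turn [ 0.118 -0.222  0.146] target [458.8 261.  100.2]
approach [ 0.10528921  0.09441494 -0.14142136]
place [397.36776969 167.63962638  10.46446609] turn [-3.33807238e-01  3.72253580e-01 -2.94392336e-17]
```

Request:
{"api": "servo_tool", "payload": {"motion": [[[0.03, 0.1, 0, 0, 0, 0.03, 0], [0.036, 0.2, 0, 0.03, -0.06, 0.06, 0], [0.036, 0.3, 0, 0.06, -0.12, 0.1, 0], [0.036, 0.4, -0.04, 0.1, -0.18, 0.13, 0], [0.036, 0.5, -0.08, 0.118, -0.222, 0.146, 0], [0.036, 0.521, -0.119, 0.118, -0.222, 0.146, 0], [0.036, 0.521, -0.119, 0.118, -0.222, 0.146, 0], [0.036, 0.521, -0.119, 0.118, -0.222, 0.146, 0], [0.036, 0.521, -0.119, 0.118, -0.222, 0.146, 0], [0.036, 0.521, -0.119, 0.118, -0.222, 0.146, 0]]]}}

```text
clock: 7.25
eef_pos: [459.0, 263.9, 100.6]
eef_rot: [-3.127, -0.773, 0.724]
wrist_force: [-0.4, 0.3, 0.3]
finger_gap: 93.8
finger_force: 0.0
```

```bash
python3 - <<'E'
from h import *
p,R=pose([508.8,305.8,33],.731,np.pi/4,-95);delta(p,R);c=look("w4")
P=cloud(c);Z=P[...,2];s=np.hypot(P[...,0]-509,P[...,1]-306)<60
for lo,hi in((15,22),(35,65)):
    q=P[s&(Z>lo)&(Z<hi)][:,:2].astype(np.float32)
    if len(q)>5: print(lo,len(q),cv2.minAreaRect(q))
E
```

```text
t 7.25 p [459.  263.9 100.6] r [-3.127 -0.773  0.724] j [ 0.3   0.14  2.22  1.39  0.31 -0.12] F [-0.4  0.3  0.3] gap 93.8 ff 0.0
shift [-0.    -0.006 -0.001] turn [ 0.    -0.005 -0.001] target [458.8 261.  100.2]
15 750 ((507.2179870605469, 305.91156005859375), (38.933231353759766, 70.38117980957031), 42.90493392944336)
35 1711 ((507.8163757324219, 305.9729919433594), (22.92303466796875, 53.30622863769531), 42.84854507446289)
```

View pics/w4.png

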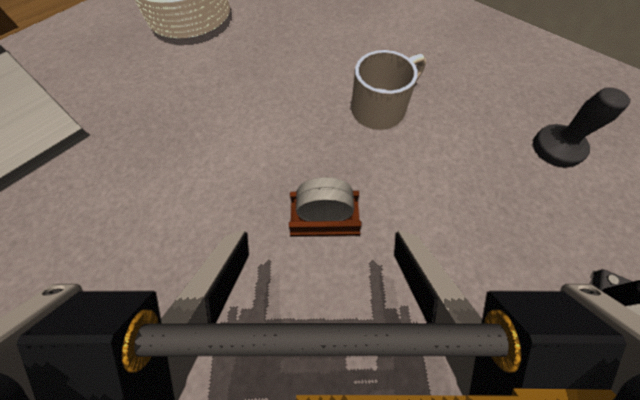

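The wrist view shows the tin upright in its cradle at (325,200), between the finger lines, and the cup at (385,90) well behind. The measured position is (508,306) with yaw 0.74.

```bash
python3 - <<'E'
from h import *
for d in(-50,5):
    p,R=pose([508.2,305.9,33],.742,np.pi/4,d);delta(p,R)
E
```

```text
t 7.3 p [458.6 263.3  99.7] r [-3.132 -0.774  0.729] j [ 0.3   0.14  2.22  1.4   0.31 -0.15] F [-1.3 -1.  -2.1] gap 94.1 ff 0.0
shift [ 0.047  0.037 -0.063] turn [ 0.001 -0.004  0.002] target [482.1 282.   68.4]
t 7.3 p [458.6 263.3  99.7] r [-3.132 -0.774  0.729] j [ 0.3   0.14  2.22  1.4   0.31 -0.15] F [-1.3 -1.  -2.1] gap 94.1 ff 0.0
shift [ 0.104  0.09  -0.14 ] turn [ 0.001 -0.004  0.002] target [510.8 308.3  29.5]
```

Request:
{"api": "servo_tool", "payload": {"motion": [[[0, 0, 0, 0.001, -0.002, 0.002, 0], [0.026, 0.024, -0.035, 0.001, -0.002, 0.002, 0], [0.052, 0.047, -0.07, 0.001, -0.002, 0.002, 0], [0.07, 0.064, -0.095, 0.001, -0.002, 0.002, 0], [0.088, 0.08, -0.12, 0.001, -0.002, 0.002, 0], [0.098, 0.09, -0.134, 0.001, -0.002, 0.002, 0], [0.104, 0.095, -0.141, 0.001, -0.002, 0.002, 0], [0.104, 0.095, -0.141, 0.001, -0.002, 0.002, 0], [0.104, 0.095, -0.141, 0.001, -0.002, 0.002, 0], [0.104, 0.095, -0.141, 0.001, -0.002, 0.002, 0]]]}}

```text
clock: 8.3
eef_pos: [510.3, 310.9, 30.6]
eef_rot: [-3.129, -0.779, 0.731]
wrist_force: [0.2, -0.5, 0.6]
finger_gap: 94.1
finger_force: 0.0
```

```bash
python3 - <<'E'
from h import *
p,R=pose([508.2,305.9,33],.742,np.pi/4,5);delta(p,R)
E
```

```text
t 8.3 p [510.3 310.9  30.6] r [-3.129 -0.779  0.731] j [ 0.37  0.43  2.07  1.93  0.28 -0.64] F [ 0.2 -0.5  0.6] gap 94.1 ff 0.0
shift [ 0.001 -0.005 -0.002] turn [-0.001 -0.004  0.001] target [510.8 308.3  29.5]
```

Request:
{"api": "servo_tool", "payload": {"motion": [[[0.001, -0.003, -0.001, 0, -0.003, 0, 0.2], [0.001, -0.003, -0.001, 0, -0.003, 0, 0.2], [0.001, -0.003, -0.001, 0, -0.003, 0, 0.2], [0.001, -0.003, -0.001, 0, -0.003, 0, 0.3], [0.001, -0.003, -0.001, 0, -0.003, 0, 0.3]]]}}

```text
clock: 8.8
eef_pos: [510.8, 309.5, 29.7]
eef_rot: [-3.138, -0.785, 0.737]
wrist_force: [-0.2, 0.4, -0.6]
finger_gap: 66.6
finger_force: 0.0
```

```bash
python3 - <<'E'
from h import *
p,R=pose([508.2,305.9,33],.742,np.pi/4,5);delta(p,R)
E
```

```text
t 8.8 p [510.8 309.5  29.7] r [-3.138 -0.785  0.737] j [ 0.36  0.43  2.08  1.97  0.29 -0.69] F [-0.2  0.4 -0.6] gap 66.6 ff 0.0
shift [ 0.    -0.002 -0.001] turn [-0.001 -0.001  0.001] target [510.8 308.3  29.5]
```

Good enough; close.

Request:
{"api": "servo_tool", "payload": {"motion": [[[0, -0.002, 0, 0, 0, 0, 1], [0, -0.002, 0, 0, 0, 0, 1], [0, -0.002, 0, 0, 0, 0, 1], [0, -0.002, 0, 0, 0, 0, 1], [0, -0.002, 0, 0, 0, 0, 1], [0, -0.002, 0, 0, 0, 0, 1], [0, -0.002, 0, 0, 0, 0, 1]]], "newtons": 25}}

```text
clock: 9.5
eef_pos: [510.7, 308.4, 29.6]
eef_rot: [-3.138, -0.785, 0.737]
wrist_force: [0.5, -0.4, -0.7]
finger_gap: 53.6
finger_force: 25.0
```

Request:
{"api": "servo_tool", "payload": {"motion": [[[0, 0, 0.06, 0, 0, 0, 1], [0, 0, 0.12, 0, 0, 0, 1], [-0.02, -0.02, 0.2, 0, 0, 0, 1], [-0.05, -0.06, 0.26, -0.03, 0.033, 0, 1], [-0.1, -0.12, 0.3, -0.06, 0.067, 0, 1], [-0.15, -0.18, 0.32, -0.09, 0.1, 0, 1], [-0.2, -0.24, 0.32, -0.12, 0.134, 0, 1], [-0.227, -0.281, 0.32, -0.15, 0.167, 0, 1], [-0.227, -0.281, 0.32, -0.167, 0.186, 0, 1], [-0.227, -0.281, 0.32, -0.167, 0.186, 0, 1]]]}}

```text
clock: 10.5
eef_pos: [396.2, 165.0, 192.1]
eef_rot: [-3.131, -0.087, 0.736]
wrist_force: [-0.5, -0.1, -0.8]
finger_gap: 53.7
finger_force: 25.0
```

```bash
python3 - <<'E'
from h import *
p,R=pose([400,170,154],.74,-np.pi/4,5);delta(p,R)
E
```

```text
t 10.5 p [396.2 165.  192.1] r [-3.131 -0.087  0.736] j [ 0.28 -0.01  1.91  0.05  1.17  1.09] F [-0.5 -0.1 -0.8] gap 53.7 ff 25.0
shift [ 0.002  0.005 -0.083] turn [-0.189  0.203  0.002] target [397.4 167.6 150.5]
```

Request:
{"api": "servo_tool", "payload": {"motion": [[[0, 0.002, -0.02, -0.03, 0.033, 0, 1], [0.002, 0.004, -0.04, -0.06, 0.066, 0, 1], [0.002, 0.004, -0.06, -0.09, 0.1, 0, 1], [0.002, 0.004, -0.08, -0.12, 0.132, 0, 1], [0.002, 0.004, -0.08, -0.15, 0.165, 0, 1], [0.002, 0.004, -0.08, -0.168, 0.184, 0, 1], [0.002, 0.004, -0.08, -0.168, 0.184, 0, 1], [0.002, 0.004, -0.08, -0.168, 0.184, 0, 1]]]}}

```text
clock: 11.3
eef_pos: [398.2, 170.0, 149.2]
eef_rot: [-3.127, 0.69, 0.74]
wrist_force: [0.4, 0.4, -1.2]
finger_gap: 53.6
finger_force: 25.0
```

```bash
python3 - <<'E'
from h import *
p,R=pose([400,170,14],.74,-np.pi/4,5);s=delta(p,R)
s=manip.read_state();print(Ro.from_euler("xyz",s["eef_rot"]).as_matrix().round(3))
look("s5","scene")
E
```

```text
t 11.3 p [398.2 170.  149.2] r [-3.127  0.69   0.74 ] j [ 0.43  0.52  1.49 -0.19  1.79  1.29] F [ 0.4  0.4 -1.2] gap 53.6 ff 25.0
shift [-0.002 -0.005 -0.277] turn [-0.023  0.02   0.003] target [397.4 167.6  10.5]
[[ 0.57   0.668 -0.48 ]
 [ 0.52  -0.745 -0.418]
 [-0.636 -0.011 -0.771]]
```

View pics/s5.png

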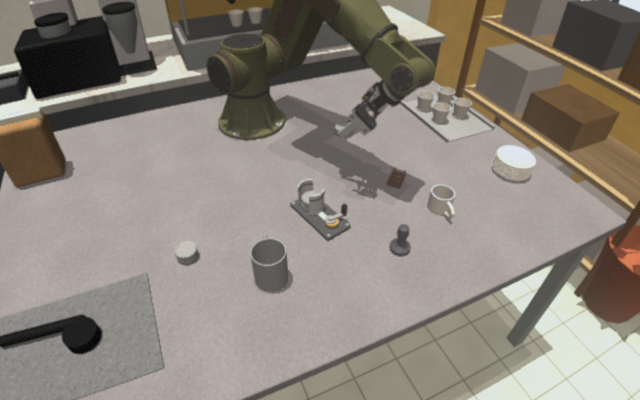

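The scene view shows the medium tin held at (345,130), now near level above the clear counter, the cradle empty at (398,178), and the rest undisturbed. Lowering now.

Request:
{"api": "servo_tool", "payload": {"motion": [[[0, 0, -0.06, 0, 0, 0, 1], [0, 0, -0.14, 0, 0, 0, 1], [0, 0, -0.2, 0, 0, 0, 1], [0, 0, -0.24, 0, 0, 0, 1], [0, 0, -0.265, 0, 0, 0, 1], [0, 0, -0.275, 0, 0, 0, 1], [0, 0, -0.275, 0, 0, 0, 1], [0, 0, -0.275, 0, 0, 0, 1]]]}}

```text
clock: 12.15
eef_pos: [398.7, 170.1, 13.0]
eef_rot: [-3.128, 0.69, 0.739]
wrist_force: [-0.1, 0.1, -1.1]
finger_gap: 53.4
finger_force: 25.0
```

```bash
python3 - <<'E'
from h import *
p,R=pose([400,170,12],.74,-np.pi/4,5);s=delta(p,R)
E
```

```text
t 12.15 p [398.7 170.1  13. ] r [-3.128  0.69   0.739] j [ 0.43  0.72  1.54 -0.18  1.55  1.34] F [-0.1  0.1 -1.1] gap 53.4 ff 25.0
shift [-0.003 -0.005 -0.009] turn [-0.023  0.02   0.003] target [397.4 167.6   8.5]
```

Request:
{"api": "servo_tool", "payload": {"motion": [[[0, 0, 0, -0.023, 0.02, 0.003, 1], [0, 0, 0, -0.023, 0.02, 0.003, 1], [0, 0, -0.006, -0.023, 0.02, 0.003, 1], [0, 0, -0.006, -0.023, 0.02, 0.003, 1], [0, 0, -0.006, -0.023, 0.02, 0.003, 1]]]}}

```text
clock: 12.65
eef_pos: [398.3, 169.9, 9.4]
eef_rot: [3.141, 0.785, 0.739]
wrist_force: [-0.3, 0.5, -1.8]
finger_gap: 53.5
finger_force: 25.0
```

```bash
python3 - <<'E'
from h import *
p,R=pose([400,170,12],.74,-np.pi/4,5);s=delta(p,R)
E
```

```text
t 12.65 p [398.3 169.9   9.4] r [3.141 0.785 0.739] j [ 0.45  0.79  1.49 -0.21  1.63  1.35] F [-0.3  0.5 -1.8] gap 53.5 ff 25.0
shift [-0.002 -0.005 -0.002] turn [0. 0. 0.] target [397.4 167.6   8.5]
```

Request:
{"api": "servo_tool", "payload": {"motion": [[[0, 0, -0.002, 0, 0, 0, 1], [0, 0, -0.002, 0, 0, 0, 1], [0, 0, -0.002, 0, 0, 0, 0.2], [0, 0, -0.002, 0, 0, 0, 0.1], [0, 0, -0.002, 0, 0, 0, 0], [0, 0, -0.002, 0, 0, 0, 0], [0.01, 0.01, 0.014, 0, 0, 0, 0], [0.04, 0.036, 0.055, 0, 0, 0, 0], [0.08, 0.073, 0.11, 0, 0, 0, 0], [0.12, 0.11, 0.165, 0, 0, 0, 0]]]}}

```text
clock: 13.65
eef_pos: [459.0, 225.8, 93.4]
eef_rot: [3.141, 0.787, 0.739]
wrist_force: [0.1, -0.8, -0.3]
finger_gap: 93.9
finger_force: 0.0
```

```bash
python3 - <<'E'
from h import *
p,R=pose([380,140,230],.247,0,0);s=delta(p,R)
E
```

```text
t 13.65 p [459.  225.8  93.4] r [3.141 0.787 0.739] j [ 0.48  0.82  1.19 -0.19  1.9   1.32] F [ 0.1 -0.8 -0.3] gap 93.9 ff 0.0
shift [-0.158 -0.172  0.273] turn [ 0.12  -0.223 -0.148] target [380. 140. 230.]
```

Request:
{"api": "servo_tool", "payload": {"motion": [[[0, 0, 0.08, 0, 0, 0, 0], [-0.03, -0.03, 0.12, 0.03, -0.055, -0.037, 0], [-0.06, -0.06, 0.15, 0.06, -0.11, -0.074, 0], [-0.1, -0.09, 0.153, 0.09, -0.167, -0.11, 0], [-0.14, -0.123, 0.153, 0.12, -0.223, -0.148, 0], [-0.14, -0.123, 0.153, 0.12, -0.223, -0.148, 0], [-0.14, -0.123, 0.153, 0.12, -0.223, -0.148, 0], [-0.14, -0.123, 0.153, 0.12, -0.223, -0.148, 0], [-0.14, -0.123, 0.153, 0.12, -0.223, -0.148, 0], [-0.14, -0.123, 0.153, 0.12, -0.223, -0.148, 0]]]}}

```text
clock: 14.65
eef_pos: [388.6, 163.7, 168.3]
eef_rot: [3.14, 0.001, 0.25]
wrist_force: [0.3, 0.2, -0.5]
finger_gap: 93.8
finger_force: 0.0
```

```bash
python3 - <<'E'
from h import *
p,R=pose([400,170,4.5],.247,0,0);s=delta(p,R);c=look("w6");disc(c,22)
P=cloud(c);q=P.reshape(-1,3);q=q[np.hypot(q[:,0]-400,q[:,1]-170)<18];print(np.percentile(q[:,2],[5,50,95]))
E
```

```text
t 14.65 p [388.6 163.7 168.3] r [3.14e+00 1.00e-03 2.50e-01] j [ 0.31  0.05  1.91 -0.    1.19  1.63] F [ 0.3  0.2 -0.5] gap 93.8 ff 0.0
shift [ 0.023  0.013 -0.328] turn [ 0.001 -0.    -0.001] target [400.  170.    4.5]
disc z 22 circ 400.0 173.4 27.1 ell [400.3 173.2] [52.2 52.9]
[ 20.09449233 281.61103204 291.38188991]
```

Request:
{"api": "servo_tool", "payload": {"motion": [[[0.023, 0.019, -0.08, 0, 0, 0, 0.1], [0.023, 0.019, -0.16, 0, 0, 0, 0.1], [0.023, 0.019, -0.24, 0, 0, 0, 0.2], [0.023, 0.019, -0.3, 0, 0, 0, 0.2], [0.023, 0.019, -0.326, 0, 0, 0, 0.2], [0.023, 0.019, -0.326, 0, 0, 0, 0.2], [0.023, 0.019, -0.326, 0, 0, 0, 1], [0.023, 0.019, -0.326, 0, 0, 0, 1], [0.023, 0.019, -0.326, 0, 0, 0, 1], [0.023, 0.019, -0.326, 0, 0, 0, 1]]], "newtons": 20}}

```text
clock: 15.7
eef_pos: [400.3, 173.2, 5.8]
eef_rot: [3.141, -0.003, 0.248]
wrist_force: [-0.2, 0.3, 5.2]
finger_gap: 53.5
finger_force: 20.0
```

Request:
{"api": "servo_tool", "payload": {"motion": [[[0, 0, 0, 0, 0, 0, 1], [0, 0, 0, 0, 0, 0, 1], [0, 0, 0, 0, 0, 0, 1], [0, 0, 0, 0, 0, 0, 1]]]}}

```text
clock: 16.1
eef_pos: [400.2, 173.1, 5.8]
eef_rot: [3.141, -0.003, 0.248]
wrist_force: [-1.4, 0.9, 6.2]
finger_gap: 53.4
finger_force: 20.0
```

Request:
{"api": "servo_tool", "payload": {"motion": [[[0, 0, 0.1, 0, 0, 0, 1], [0, 0, 0.2, 0, 0, 0, 1], [0.03, -0.04, 0.28, 0, 0, 0, 1], [0.08, -0.1, 0.3, 0, 0, 0, 1], [0.13, -0.17, 0.3, 0, 0, 0, 1], [0.18, -0.23, 0.3, 0, 0, 0, 1], [0.22, -0.29, 0.3, 0, 0, 0, 1], [0.241, -0.315, 0.3, 0, 0, 0, 1], [0.241, -0.315, 0.3, 0, 0, 0, 1], [0.241, -0.315, 0.3, 0, 0, 0, 1]]]}}

```text
clock: 17.1
eef_pos: [519.6, 16.2, 154.9]
eef_rot: [3.141, -0.0, 0.248]
wrist_force: [0.8, 0.2, -0.9]
finger_gap: 53.5
finger_force: 20.0
```

Request:
{"api": "servo_tool", "payload": {"motion": [[[0, 0, -0.06, 0, 0, 0, 1], [0, 0, -0.1, 0, 0, 0, 1], [0, 0, -0.12, 0, 0, 0, 1], [0, 0, -0.14, 0, 0, 0, 1], [0, 0, -0.16, 0, 0, 0, 1], [0, 0, -0.175, 0, 0, 0, 1], [0, 0, -0.175, 0, 0, 0, 1]]]}}

```text
clock: 17.8
eef_pos: [519.9, 15.5, 66.8]
eef_rot: [3.141, -0.0, 0.248]
wrist_force: [1.5, 0.6, -1.3]
finger_gap: 53.2
finger_force: 20.0
```

Request:
{"api": "servo_tool", "payload": {"motion": [[[0, 0, -0.015, 0, 0, 0, 1], [0, 0, -0.025, 0, 0, 0, 1], [0, 0, -0.032, 0, 0, 0, 1], [0, 0, -0.032, 0, 0, 0, 1], [0, 0, -0.032, 0, 0, 0, 1], [0, 0, -0.032, 0, 0, 0, 0.35], [0, 0, -0.032, 0, 0, 0, 0.3], [0, 0, -0.032, 0, 0, 0, 0.3], [0, 0, 0, 0, 0, 0, 0.3], [0, 0, 0.05, 0, 0, 0, 0.3]]]}}

```text
clock: 18.8
eef_pos: [519.5, 15.5, 92.1]
eef_rot: [3.142, 0.001, 0.248]
wrist_force: [0.5, -0.2, 0.5]
finger_gap: 65.9
finger_force: 0.0
```

Request:
{"api": "servo_tool", "payload": {"motion": [[[0, 0, 0.06, 0, 0, 0, 0.1], [-0.05, 0, 0.1, 0, 0, 0, 0], [-0.1, 0, 0.13, 0, 0, 0, 0], [-0.13, 0, 0.13, 0, 0, 0, 0], [-0.13, 0, 0.13, 0, 0, 0, 0], [-0.13, 0, 0.13, 0, 0, 0, 0]]]}}

```text
clock: 19.4
eef_pos: [455.7, 15.4, 157.7]
eef_rot: [3.141, -0.002, 0.248]
wrist_force: [-0.3, 0.1, 0.0]
finger_gap: 94.0
finger_force: 0.0
```

```bash
python3 - <<'E'
from h import *
st();c=look("w7");disc(c,66,tol=3)
P=cloud(c);q=P.reshape(-1,3);q=q[(np.hypot(q[:,0]-518,q[:,1]-15)<22)&(q[:,2]<150)];print("stack top",np.percentile(q[:,2],[5,50,95]))
# knob: dark blob near predicted
o=np.array([518,14.5]);a=.246;R=np.array([[np.cos(a),-np.sin(a)],[np.sin(a),np.cos(a)]])
print("pred cam axis",o+R@[88,0],"knob",o+R@[88,42])
Z=P[...,2];k=o+R@[88,42];m=(Z>45)&(Z<66)&(np.hypot(P[...,0]-k[0],P[...,1]-k[1])<25);print("knob",m.sum(),P[m].mean(0) if m.any() else 0, P[m][:,:2].min(0),P[m][:,:2].max(0))
E
```

```text
t 19.4 p [455.7  15.4 157.7] r [ 3.141e+00 -2.000e-03  2.480e-01] j [-0.05  0.14  1.84 -0.    1.17  1.28] F [-0.3  0.1  0. ] gap 94.0 ff 0.0
disc z 66 circ 519.6 16.5 27.0 ell [519.8  16.5] [51.8 52.8]
stack top [63.36892277 64.60515541 65.73595186]
pred cam axis [603.35069696  35.93031798] knob [593.12259065  76.66587789]
knob 384 [599.06510319  76.57974385  56.82284619] [592.16697603  69.35959671] [607.71428569  84.78047484]
```

View pics/w7.png

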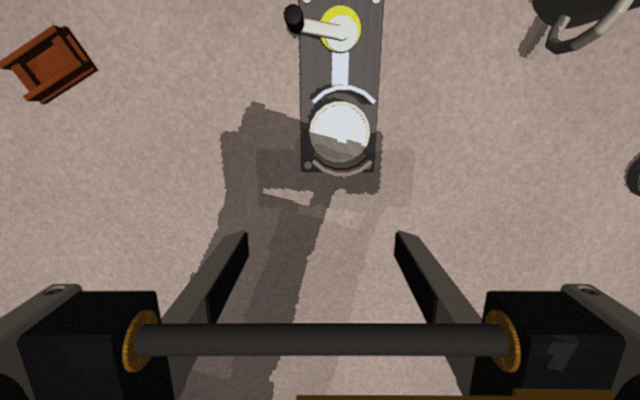

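The view shows the medium tin flat in the tube at (340,133), with the stack top measured at about 65–66 mm, and the knob at (294,18), measured at (600,77). Both tins are in, so the cam is next.

Request:
{"api": "servo_tool", "payload": {"motion": [[[0.05, 0.02, 0, 0, 0, 0.046, 0.5], [0.1, 0.04, 0, 0, 0, 0.092, 0.65], [0.15, 0.06, 0, 0, 0, 0.138, 0.65], [0.2, 0.08, 0, 0, 0, 0.184, 0.65], [0.25, 0.1, 0, 0, 0, 0.23, 0.65], [0.289, 0.123, 0, 0, 0, 0.276, 0.65], [0.289, 0.123, 0, 0, 0, 0.322, 0.65], [0.289, 0.123, 0, 0, 0, 0.368, 0.65], [0.289, 0.123, -0.04, 0, 0, 0.414, 0.65], [0.289, 0.123, -0.08, 0, 0, 0.446, 0.65]]]}}

```text
clock: 20.45
eef_pos: [600.4, 77.0, 116.4]
eef_rot: [3.141, -0.001, 1.655]
wrist_force: [0.1, 0.0, -1.1]
finger_gap: 32.7
finger_force: 0.0
```

```bash
python3 - <<'E'
from h import *
p,R=pose([600,77,38],1.65,0,0);delta(p,R);c=look("w8")
P=cloud(c);Z=P[...,2];s=np.hypot(P[...,0]-600,P[...,1]-77)<25
m=s&(Z>50)&(Z<64);q=P[m];print(m.sum(),q.mean(0) if len(q) else 0,q.min(0),q.max(0))
T=load("top0");Q=cloud(T);s=np.hypot(Q[...,0]-600,Q[...,1]-77)<20;m=s&(Q[...,2]>45)&(Q[...,2]<65);print("top",m.sum(),Q[m].mean(0))
d=(T["frame"].max(2)<70)[185:205,280:300];v,u=np.nonzero(d);print(u.mean()+280,v.mean()+185,on_plane(T,[u.mean()+280,v.mean()+185],55))
E
```

```text
t 20.45 p [600.4  77.  116.4] r [ 3.141e+00 -1.000e-03  1.655e+00] j [ 0.07  0.5   1.45  0.    1.19 -0.02] F [ 0.1  0.  -1.1] gap 32.7 ff 0.0
shift [-0.001 -0.    -0.157] turn [-0.     0.    -0.002] target [600.  77.  38.]
298 [600.60133113  78.2395681   57.41837535] [592.87330108  69.56569322  50.04262453] [608.14423591  85.04532482  60.06486466]
top 45 [600.84470942  76.11480424  57.78782813]
nan nan [[nan nan nan]]<stdin>:6: RuntimeWarning: Mean of empty slice.
  ret = ret.dtype.type(ret / rcount)
```

View pics/w8.png

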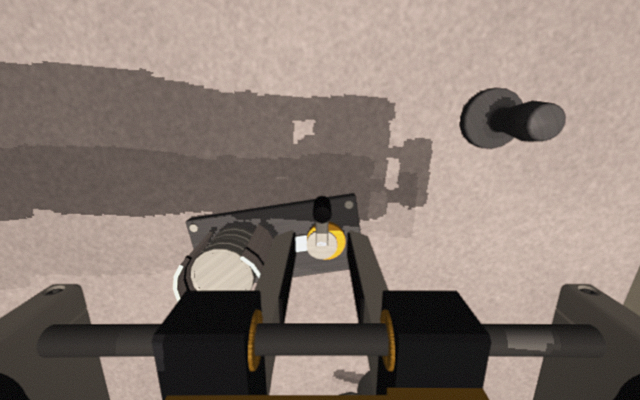

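The view shows the knob at (322,208), between the fingers, with its handle running radially along the tool. Lower and grip.

Request:
{"api": "servo_tool", "payload": {"motion": [[[0, 0, -0.06, 0, 0, 0, 0.65], [0, 0, -0.11, 0, 0, 0, 0.65], [0, 0, -0.14, 0, 0, 0, 0.65], [0, 0, -0.154, 0, 0, 0, 0.65], [0, 0, -0.154, 0, 0, 0, 0.65], [0, 0, -0.154, 0, 0, 0, 0.7], [0, 0, -0.154, 0, 0, 0, 0.85], [0, 0, -0.154, 0, 0, 0, 0.85], [0, 0, -0.154, 0, 0, 0, 0.85], [0, 0, -0.154, 0, 0, 0, 0.85]]], "newtons": 10}}

```text
clock: 21.5
eef_pos: [600.2, 77.0, 41.4]
eef_rot: [3.139, -0.001, 1.649]
wrist_force: [-0.1, 0.6, 6.0]
finger_gap: 15.5
finger_force: 10.0
```

```bash
python3 - <<'E'
from h import *
s=st();A=np.array([603.4,35.9]);p=s["eef_pos"][:2];v=p-A;a0=np.arctan2(v[1],v[0]);r=np.hypot(*v);print("r",r,"ang",np.degrees(a0))
for a in np.linspace(a0,np.radians(14.1-2),11)[1:]:
    q=A+42*np.array([np.cos(a),np.sin(a)]);print(((q-p)/500).round(3),((a-a0)/np.pi).round(3))
E
```

```text
t 21.5 p [600.2  77.   41.4] r [ 3.139e+00 -1.000e-03  1.649e+00] j [ 0.07  0.59  1.5   0.    1.04 -0.01] F [-0.1  0.6  6. ] gap 15.5 ff 10.0
r 41.24583829116252 ang 94.40174280560227
[0.012 0.002] -0.046
[ 0.024 -0.   ] -0.091
[ 0.035 -0.003] -0.137
[ 0.046 -0.008] -0.183
[ 0.057 -0.015] -0.229
[ 0.066 -0.023] -0.274
[ 0.074 -0.032] -0.32
[ 0.08  -0.042] -0.366
[ 0.085 -0.053] -0.412
[ 0.088 -0.065] -0.457
```

Request:
{"api": "servo_tool", "payload": {"motion": [[[0.006, 0.001, 0, 0, 0, -0.023, 1], [0.012, 0.002, 0, 0, 0, -0.046, 1], [0.018, 0.001, 0, 0, 0, -0.068, 1], [0.024, 0, 0, 0, 0, -0.091, 1], [0.03, -0.001, 0, 0, 0, -0.114, 1], [0.035, -0.003, 0, 0, 0, -0.137, 1], [0.041, -0.005, 0, 0, 0, -0.16, 1], [0.046, -0.008, 0, 0, 0, -0.183, 1], [0.046, -0.008, 0, 0, 0, -0.183, 1]]], "newtons": 12}}

```text
clock: 22.4
eef_pos: [623.6, 72.8, 41.4]
eef_rot: [3.139, -0.002, 1.072]
wrist_force: [3.6, -0.9, 5.2]
finger_gap: 15.8
finger_force: 12.0
```

Request:
{"api": "servo_tool", "payload": {"motion": [[[0.006, -0.003, 0, 0, 0, -0.023, 1], [0.011, -0.007, 0, 0, 0, -0.046, 1], [0.02, -0.015, 0, 0, 0, -0.091, 1], [0.028, -0.024, 0, 0, 0, -0.137, 1], [0.034, -0.034, 0, 0, 0, -0.183, 1], [0.037, -0.04, 0, 0, 0, -0.206, 1], [0.039, -0.045, 0, 0, 0, -0.229, 1], [0.041, -0.051, 0, 0, 0, -0.252, 1], [0.041, -0.051, 0, 0, 0, -0.252, 1], [0.041, -0.051, 0, 0, 0, -0.252, 1]]]}}

```text
clock: 23.4
eef_pos: [644.9, 47.9, 41.5]
eef_rot: [3.14, -0.006, 0.284]
wrist_force: [10.7, 3.9, 0.7]
finger_gap: 15.8
finger_force: 12.0
```

```bash
python3 - <<'E'
from h import *
s=st();v=s["eef_pos"][:2]-[603.4,35.9];print(np.hypot(*v),np.degrees(np.arctan2(v[1],v[0])))
E
```

```text
t 23.4 p [644.9  47.9  41.5] r [ 3.14  -0.006  0.284] j [0.02 0.67 1.37 0.   1.09 1.3 ] F [10.7  3.9  0.7] gap 15.8 ff 12.0
43.18276445547867 16.087502892074593
```

Request:
{"api": "servo_tool", "payload": {"motion": [[[0.003, -0.003, 0, 0, 0, -0.006, 1], [0.004, -0.006, 0, 0, 0, -0.012, 1], [0.004, -0.006, 0, 0, 0, -0.012, 1], [0.004, -0.006, 0, 0, 0, -0.012, 1]]]}}

```text
clock: 23.8
eef_pos: [646.0, 45.0, 41.4]
eef_rot: [3.141, -0.004, 0.246]
wrist_force: [3.4, 2.8, 5.1]
finger_gap: 15.9
finger_force: 12.0
```

```bash
python3 - <<'E'
from h import *
s=st();v=s["eef_pos"][:2]-[603.4,35.9];print(np.hypot(*v),np.degrees(np.arctan2(v[1],v[0])));print("tang",s["wrist_force"][:2]@[.243,-.97])
E
```

```text
t 23.8 p [646.   45.   41.4] r [ 3.141 -0.004  0.246] j [0.01 0.68 1.37 0.   1.1  1.34] F [3.4 2.8 5.1] gap 15.9 ff 12.0
43.53034089294112 12.047213607826974
tang -1.9017898137854816
```

Request:
{"api": "servo_tool", "payload": {"motion": [[[0.001, -0.003, 0, 0, 0, -0.005, 1], [0.002, -0.006, 0, 0, 0, -0.01, 1], [0.002, -0.006, 0, 0, 0, -0.01, 1], [0.002, -0.006, 0, 0, 0, -0.01, 1]]]}}

```text
clock: 24.2
eef_pos: [646.3, 44.0, 41.3]
eef_rot: [-3.139, -0.002, 0.215]
wrist_force: [-0.6, 16.4, 7.9]
finger_gap: 15.7
finger_force: 12.0
```

```bash
python3 - <<'E'
from h import *
s=st();print("tang",s["wrist_force"][:2]@[.243,-.97],s["moment"].round(2))
E
```

```text
t 24.2 p [646.3  44.   41.3] r [-3.139e+00 -2.000e-03  2.150e-01] j [0.01 0.68 1.36 0.   1.1  1.36] F [-0.6 16.4  7.9] gap 15.7 ff 12.0
tang -16.018063312552666 [3.02 0.22 0.01]
```

The stop is reached: 16 N, and the knob moves no further. Relax, open and lift clear.

Request:
{"api": "servo_tool", "payload": {"motion": [[[-0.001, 0.003, 0, 0, 0, 0.004, 1], [-0.001, 0.003, 0, 0, 0, 0.004, 0.7], [-0.001, 0.003, 0, 0, 0, 0.004, 0.65], [-0.001, 0.003, 0, 0, 0, 0.004, 0.65], [-0.001, 0.003, 0.05, 0, 0, 0.004, 0.65], [-0.001, 0.003, 0.13, 0, 0, 0.004, 0.65], [-0.05, 0.003, 0.22, 0, 0, 0.004, 0.5], [-0.12, 0.003, 0.26, 0, 0, 0.004, 0.3], [-0.22, -0.03, 0.26, 0, 0, 0.004, 0], [-0.32, -0.06, 0.26, 0, 0, 0.004, 0]]]}}

```text
clock: 25.2
eef_pos: [489.1, 12.5, 170.7]
eef_rot: [3.14, -0.002, 0.227]
wrist_force: [0.9, -0.4, 0.6]
finger_gap: 61.3
finger_force: 0.0
```

Request:
{"api": "servo_tool", "payload": {"motion": [[[-0.06, 0, 0, 0, 0, 0, 0], [-0.06, 0, 0, 0, 0, 0, 0], [-0.06, 0, 0, 0, 0, 0, 0]]]}}

```text
clock: 25.5
eef_pos: [461.1, 12.6, 171.0]
eef_rot: [3.14, -0.002, 0.226]
wrist_force: [0.9, 0.4, -0.4]
finger_gap: 85.5
finger_force: 0.0
```

```bash
python3 - <<'E'
from h import *
st();c=look("w9");disc(c,66)
P=cloud(c);Z=P[...,2];q=P.reshape(-1,3);q=q[(np.hypot(q[:,0]-518,q[:,1]-15)<22)&(q[:,2]<150)];print("stack top",np.percentile(q[:,2],[5,50,95]))
m=(abs(Z-80)<3);q=P[m][:,:2];q=q[np.hypot(q[:,0]-520,q[:,1]-15)<55];print("rim",q.min(0),q.max(0))
m=(Z>50)&(Z<64)&(np.hypot(P[...,0]-646,P[...,1]-45)<20);print("knob",m.sum(),P[m].mean(0) if m.any() else 0)
E
```

```text
t 25.5 p [461.1  12.6 171. ] r [ 3.14e+00 -2.00e-03  2.26e-01] j [-0.05  0.13  1.81 -0.    1.2   1.29] F [ 0.9  0.4 -0.4] gap 85.5 ff 0.0
disc z 66 circ 519.9 16.6 27.2 ell [519.8  16.6] [52.  53.3]
stack top [63.34265986 64.53801213 65.71146908]
rim [484.70051202 -15.97147926] [551.14131183  43.65300624]
knob 0 0
```

View pics/w9.png

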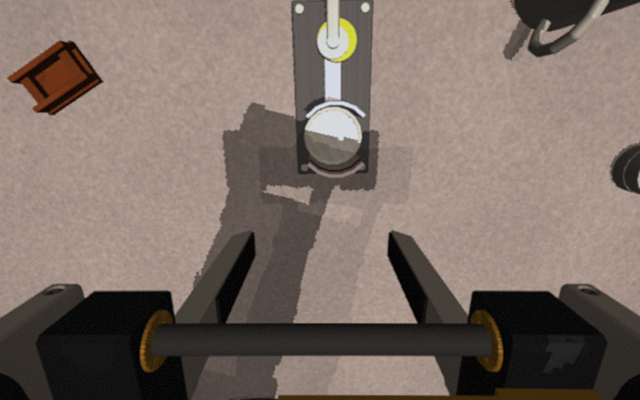

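The final view shows the handle in line with the plate at (335,20), and both shells close round the tin at (333,135). The rim now spans 66 mm, which is the closed diameter.

```bash
python3 -c "
from cell import manip
print(manip.sign_off())"
```

```text
the job is handed in; nothing more can be done
None
```

Both tins are flat in the tube (thin below, medium on top) with the stack top at about 65–66 mm, level with the line; the cam was then turned to its stop, the gate measures closed, and the job is handed in at about 26 s.

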